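Stand the tipped oil bottle back up in its tray

ROBOT

A 7-joint arm with a two-finger parallel gripper is mounted at the origin on a cart in front of the work surface, level with it; the furniture and walls round the work are solid. World frame = base frame: x ahead of the robot, y to its left, z up, the work surface at z = 0. Lengths are in m, angles in rad, forces in N, time in s.
With the tool pointing down it reaches from about 0.4 to 0.85 m from the base axis. Payload 10.4 kg.
Tool frame: the origin (TCP) lies between the finger pads; the fingertips stand ahead of it and the grasp point (between the pads) lies 5 mm behind it (manip.tip_extent is the z of the fingertips in the tool frame, in m); z points along the fingers, y is the line along which they close (so a half turn about z gives the same grasp; the last joint's range is limited). The gripper opens to 85 mm and grips with 20 to 120 N. Pads are 22 mm wide; open, the fingers measure 114 mm over their backs; the gripper's body (76 mm by 85 mm) begins 54 mm behind the grasp point. The pads swing forward as they close: fully open they stand 13 mm farther back than shut.
Start: joints at [1.139, 0.332, -0.065, 1.46, 0.022, 1.35, -0.088], TCP at [0.248, -0.574, 0.245] pointing down, gripper open.
Joint ranges: [-2.6, 2.6], [-0.5, 2.12], [-1.47, 1.34], [0.16, 2.42], [-1.27, 4.41], [0.06, 2.06], [-2.6, 2.6]. Speed limits (rad/s): [2.22, 2.22, 2.79, 2.79, 3.14, 3.14, 3.14].

INTERFACE

Orientations are given as a unit quaternion [x, y, z, w].
In Python, from workcell import status, viewer, manip gives the robot as it stands.
- The arm moves only by the tool play_rows, never from a script. Its argument "plan" is one flat list of numbers, 7 for each row, row after row: the turn, a rotation vector about the tool's x, y, z in degrees, then the shift along the tool's x, y, z in m, then the opening, from 0 (shut) to 1 (fully open). In form: [ax, ay, az, dx, dy, dz, grip, ax, ay, az, dx, dy, dz, grip, ...]. A call has 1 to 20 rows; each row is the pose to reach, as a shift and turn from the pose commanded when the call began, along the tool's axes at that moment; what a row does not reach only later rows make up. A row lasts 1/8 s, in which the tool goes at most 62.5 mm and 10.7 degrees, less where a joint would pass 70% of its speed; a pose out of reach is approached as far as the arm can. A call with a gripper value outside its range is refused whole. The fingers move at their own pace and stop on an object; "squeeze" is the grip in N (left out, the last holds). Time passes only in rows, so rows that repeat a pose let the fingers close. It gives the time, the measured TCP pose, the force, the opening and the grip force at its end, in the units of the state.
- status.get_obs(): the state, without advancing time (a new reading comes with each control period).
- viewer.camera(name): name is "scene" or "top" or "wrist"; returns the picture (420x560x3 uint8, red, green, blue); there is no depth.
- viewer.camera_model(name): a dict with "fx", "fy", "cx", "cy" (pixels), "R" (3x3) and "t" (3): a world point X has camera coordinates R X + t. Camera axes: x right, y down, z forward; pixel columns grow to the right and rows downward; lengths in m; the calibration is good to about 2 mm. A picture is of the moment at which its call begins: read the wrist's pose just before it. camera_model takes no time and is no camera call; for the wrist camera it gives the pose at the moment of the call.
- manip.hand_in(): hands the job in; it is judged then, once.
The state is a dict: "clock": time; "joint_pos": joint angles; "joint_velocities": joint speeds; "tau": joint torques, N m; "position": TCP position; "ee_rot": TCP orientation; "ft_force": force on the tool from outside, world axes, zero at the start; "torque": the same for the moment, N m; "grip_width": opening from 0.0 (shut) to 1.0 (fully open); "grasp_force": force on a finger pad.
Only numpy, scipy, OpenCV 4.12 (cv2) and the standard library are available. Lean on these libraries where they do the work, as an engineer would, in place of code of your own. Each camera call takes 0.05 s, during which the arm holds its last target. There are 200 camera calls.

TASK

The dark oil bottle in the middle of the low metal tray has tipped over and leans on the divider pins. Stand it upright on its foot, cap up, in the middle of the empty cork pad beside it, and let go of it. Leave the two bottles standing on the outer pads where they are, without shifting or tipping them.

Things in the scene. Friction and masses are not known exactly. Their poses are not given: they have to be found in the camera images.
- pins (a point): Middle between the tops of the two divider pins that the tipped bottle leans on: fixed steel pins, 6 mm thick, 34 mm high above the bench, 28 mm apart centre to centre across the tray (along x), 65 mm from the empty pad's centre along +y. A like pair stands 65 mm to the other side of the pad. Axes as those of the empty pad.
- bottle_centre (a point): Centre of the tipped oil bottle: on its axis, 34 mm from the foot. Dark and round, 42 mm in diameter, 69 mm long with its narrower black cap (collides as a plain cylinder 42 mm wide, 64 mm long from the foot); 0.08 to 0.17 kg. Its +z runs from foot to cap. At the start +z leans 50 degrees from upright along the tray's +y; foot edge on the tray floor, side on two pins, centre 42 mm above the bench.
- empty_pad (a point): Centre of the empty middle pad, at the height of the tray floor (4 mm above the bench). The pad is brown cork, 80 x 80 mm, flush. The fixed aluminium tray is 150 mm wide along this frame's x, 380 mm long along its y (roughly the robot's left), its rim 10 mm high above the bench. The outer pads lie 140 mm to either side along y. z is up. The tipped bottle's foot is near this pad's middle.
- standing_bottle_centre (a point): Centre (34 mm above its foot) of a second oil bottle of the same kind, 42 mm in diameter and 69 mm high, standing within 10 mm of the centre of one outer pad (which one varies); +z is up. It is to stay there.
- glue_bottle_centre (a point): Centre (37 mm above its foot) of a slim white glue bottle with a pointed nozzle, 27 mm in diameter and 74 mm high, standing within 10 mm of the centre of the other outer pad; +z is up. It is to stay there.

How it is judged:
By the outcome, as a careful person would: the job done as asked, in the order asked, and still so for the second after the job is handed in, with the robot touching nothing.
It also fails if it takes over 35 s, if anything falls off the work surface, if the arm or the gripper's body presses on something with over 40 N, if the wrist force passes 120 N, or if a joint passes its speed limit or range.

## Working session

There is one attempt and no reset: what is moved stays moved. The work goes in short steps, Python scripts to look and compute and a tool call to move; the robot and the scene stay as the last step left them, time stands still between calls to the robot, and variables do not carry over. Pictures are saved under pics/ and viewed, at most 10 in all, crops included, and the job is handed in when it is done.

Besides the shell and the picture viewer there is one more tool, called by a JSON object that holds its "fn" and its "kwargs". play_rows: Moves the arm, as the interface text tells. Its arguments: {"type":"object","properties":{"plan":{"type":"array","items":{"type":"number"}},"squeeze":{"type":"number"}},"required":["plan"]}

```bash
mkdir -p pics; ls; python3 - <<'E'
from workcell import status, viewer, manip
import cv2,numpy as np
np.set_printoptions(precision=4,suppress=True)
a=[]
for n in("top","scene"):
    im=viewer.camera(n); cv2.imwrite(f"pics/{n}0.png",im[:,:,::-1])
    m=viewer.camera_model(n); R=np.array(m["R"]);print(n,m["fx"],m["cx"],m["cy"],-R.T@np.array(m["t"]),R)
o=status.get_obs();print(o["position"],o["ee_rot"],o["clock"],manip.tip_extent)
E
```

```text
pics
top 390.83470565204215 282.0862849577332 222.0207775709112 [0.4973 0.0111 0.897 ] [[ 0.0256 -0.9994  0.0251]
 [-0.9932 -0.0283 -0.1132]
 [ 0.1138 -0.0221 -0.9933]]
scene 495.7592700165929 272.7405457271044 212.81275054577648 [0.0914 0.5694 0.4593] [[-0.7751 -0.6318  0.0029]
 [-0.2953  0.3582 -0.8857]
 [ 0.5585 -0.6874 -0.4642]]
[ 0.2483 -0.5732  0.2446] [ 0.9792  0.203  -0.0002 -0.0006] 0.1 0.014
```

View pics/top0.png

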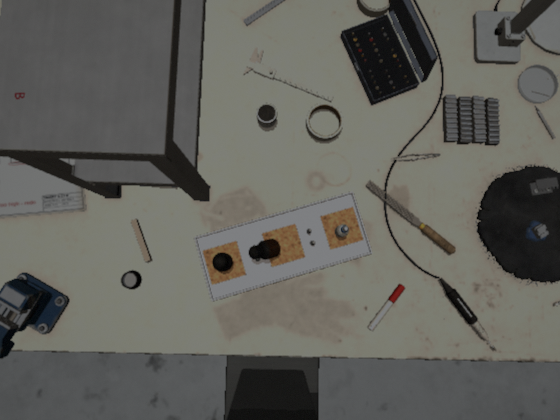

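View pics/scene0.png

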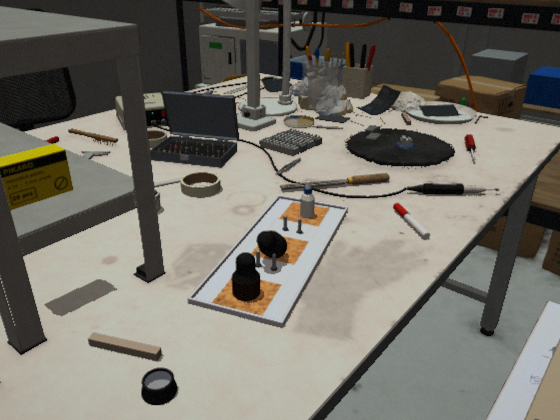

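The top view shows the tray with corners near (197,240), (355,195), (370,255) and (213,298). The standing oil bottle is at (222,262) and the glue bottle at (342,230). The tipped bottle runs from its foot near (275,248) to its cap near (255,252), leaning towards +y. In the scene view it leans on the near pins at (258,258) and (274,262), and the other pin pair is at (286,225) and (299,226).

```bash
cat > h.py <<'E'
import numpy as np,cv2
from workcell import status, viewer, manip
from scipy.spatial.transform import Rotation as Ro
np.set_printoptions(precision=4,suppress=True)
def cast(n,uv,z):
    m=viewer.camera_model(n);R=np.array(m["R"]);t=np.array(m["t"]);c=-R.T@t
    d=R.T@np.array([(uv[0]-m["cx"])/m["fx"],(uv[1]-m["cy"])/m["fy"],1.]);return c+d*(z-c[2])/d[2]
def proj(n,X):
    m=viewer.camera_model(n);p=np.array(m["R"])@X+np.array(m["t"]);return np.array([m["fx"]*p[0]/p[2]+m["cx"],m["fy"]*p[1]/p[2]+m["cy"]])
E
python3 - <<'E'
from h import *
im=cv2.imread("pics/top0.png")
hsv=cv2.cvtColor(im,cv2.COLOR_BGR2HSV)
roi=np.zeros(im.shape[:2],np.uint8);cv2.fillPoly(roi,[np.array([[197,240],[355,195],[370,255],[213,298]])],1)
# tray outline: low-saturation bright metal + pads region
tr=((hsv[...,1]<45)&(hsv[...,2]>110)).astype(np.uint8)
big=cv2.dilate(roi,np.ones((9,9)))
tr=tr*big
c=max(cv2.findContours(tr,cv2.RETR_EXTERNAL,cv2.CHAIN_APPROX_NONE)[0],key=cv2.contourArea)
pts=np.array([cast("top",p[0],0.007)[:2] for p in c],np.float32)
r=cv2.minAreaRect(pts);print("tray",r,len(c))
pad=((hsv[...,1]>100)&(hsv[...,2]>80)).astype(np.uint8)*roi
blk=(hsv[...,2]<55).astype(np.uint8)*roi
for nm,mk in(("pad",pad),("blk",blk)):
    for c in cv2.findContours(mk,cv2.RETR_EXTERNAL,cv2.CHAIN_APPROX_NONE)[0]:
        if cv2.contourArea(c)<(150 if nm=="pad" else 20):continue
        M=cv2.moments(c);u=(M["m10"]/M["m00"],M["m01"]/M["m00"])
        q=np.array([cast("top",p[0],0.004)[:2] for p in c],np.float32)
        print(nm,cv2.contourArea(c),cv2.boundingRect(c),np.array(u),cast("top",u,.004),cast("top",u,.04),cv2.minAreaRect(q))
cv2.imwrite("pics/topz.png",cv2.resize(im[185:305,190:380],None,fx=4,fy=4,interpolation=cv2.INTER_CUBIC))
E
```

```text
tray ((0.545276403427124, -0.01610472798347473), (0.16653190553188324, 0.4006638824939728), 16.60979461669922) 622
pad 1098.0 (203, 242, 42, 42) [223.7445 262.3682] [0.5039 0.1211 0.004 ] [0.5036 0.1166 0.04  ] ((0.5041564106941223, 0.1207440197467804), (0.07673223316669464, 0.07749469578266144), 18.061031341552734)
pad 822.0 (263, 225, 41, 41) [286.0513 244.028 ] [ 0.5493 -0.0191  0.004 ] [ 0.5472 -0.0179  0.04  ] ((0.5472896695137024, -0.012569043785333633), (0.07687581330537796, 0.07717322558164597), 17.979352951049805)
pad 1034.5 (321, 208, 41, 41) [341.2531 227.8271] [ 0.5901 -0.1454  0.004 ] [ 0.5863 -0.1391  0.04  ] ((0.5901889801025391, -0.1455044448375702), (0.07666139304637909, 0.0766608938574791), 18.05824089050293)
blk 275.0 (213, 253, 20, 19) [222.3055 261.9291] [0.5048 0.1244 0.004 ] [0.5045 0.1198 0.04  ] ((0.5047200918197632, 0.12392981350421906), (0.04057034105062485, 0.04311084374785423), 1.519062876701355)
blk 442.0 (249, 239, 31, 22) [264.9314 249.7244] [0.535  0.0288 0.004 ] [0.5335 0.0281 0.04  ] ((0.5347945690155029, 0.030901379883289337), (0.04290590062737465, 0.07049074023962021), 12.906102180480957)
```

View pics/topz.png

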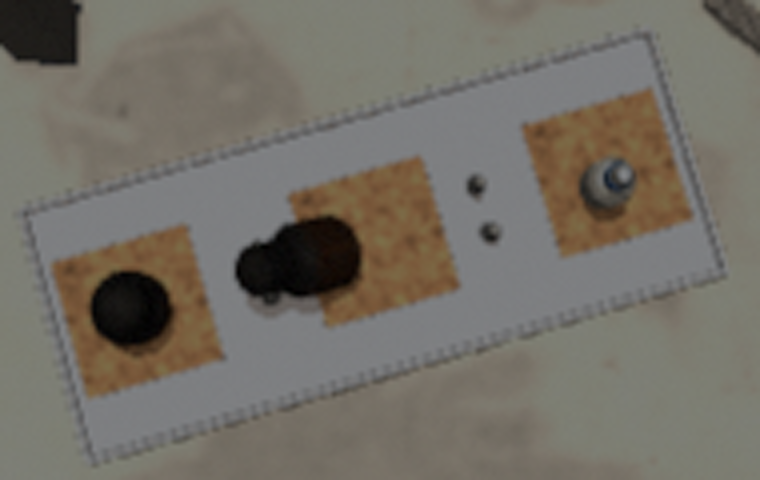

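The zoom shows the cap end at about (249,252.5) full-image px, the top of the foot edge at about (280,247), and the middle pad clear. The three pads are collinear and 139.9 mm apart, which matches the given 140 mm.

```bash
cat >> h.py <<'E'
P=np.array([.5473,-.0125,.0]);ps=np.radians(17.9)
X=np.array([np.cos(ps),np.sin(ps),0]);Y=np.array([-X[1],X[0],0]);Z=np.array([0,0,1.])
def tray(w):
    d=np.asarray(w)-P;return np.array([d@X,d@Y,d[2]])
def world(p): return P+p[0]*X+p[1]*Y+p[2]*Z
def Rt(tilt): return Ro.from_rotvec(np.radians(tilt)*X)*Ro.from_matrix(np.c_[Y,X,-Z])
def goal(p,tilt,back=0):  # grasp point in tray frame -> rotvec deg, shift in current tool axes
    o=status.get_obs();R0=Ro.from_quat(o["ee_rot"]);R=Rt(tilt)
    T=world(p)+(0.005-back)*R.as_matrix()[:,2]
    return np.degrees((R0.inv()*R).as_rotvec()),R0.inv().apply(T-np.array(o["position"])),T
E
python3 - <<'E'
from h import *
for uv,z in(((280,247),.036),((249.3,252.5),.058),((222.3,261.9),.07),((345,226),.074)): print(uv,tray(cast("top",uv,z)))
for uv,z in(((238+0,0),0),): pass
im=cv2.imread("pics/scene0.png");g=cv2.cvtColor(im,cv2.COLOR_BGR2GRAY)
m=np.zeros_like(g);m[222:262,250:292]=(g[222:262,250:292]<45)
c=max(cv2.findContours(m,0,1)[0],key=cv2.contourArea);print("scene blob",cv2.boundingRect(c),cv2.minAreaRect(c))
for y in(.043,.047): print(y,"centre",proj("scene",world([0,y,.042])),proj("top",world([0,y,.042])),"capend",proj("scene",world([0,y+.027,.064])))
for b in(.1,0):
    print(b,goal([0,.045,.043],-10,b))
E
```

```text
(280, 247) [-0.0041  0.0094  0.036 ]
(249.3, 252.5) [0.0022 0.0764 0.058 ]
(222.3, 261.9) [-0.0014  0.1355  0.07  ]
(345, 226) [-0.0018 -0.1346  0.074 ]
scene blob (257, 231, 30, 28) ((271.5000305175781, 244.00001525878906), (30.405588150024414, 24.748737335205078), 45.0)
0.043 centre [271.1604 240.3063] [264.7558 249.3984] capend [264.9095 236.4766]
0.047 centre [270.2648 241.4757] [262.9935 249.9158] capend [263.95   237.6787]
0.1 (array([ -7.4316,  -8.1666, -84.24  ]), array([ 0.5032, -0.4567,  0.1086]), array([0.5284, 0.046 , 0.1366]))
0 (array([ -7.4316,  -8.1666, -84.24  ]), array([ 0.5015, -0.4393,  0.207 ]), array([0.5337, 0.0295, 0.0381]))
```

{"fn": "play_rows", "kwargs": {"plan": [-7.4,-8.2,-84.2,0.503,-0.457,0.06,1,-7.4,-8.2,-84.2,0.503,-0.457,0.06,1,-7.4,-8.2,-84.2,0.503,-0.457,0.06,1,-7.4,-8.2,-84.2,0.503,-0.457,0.06,1,-7.4,-8.2,-84.2,0.503,-0.457,0.06,1,-7.4,-8.2,-84.2,0.503,-0.457,0.06,1,-7.4,-8.2,-84.2,0.503,-0.457,0.06,1,-7.4,-8.2,-84.2,0.503,-0.457,0.06,1,-7.4,-8.2,-84.2,0.503,-0.457,0.06,1,-7.4,-8.2,-84.2,0.503,-0.457,0.06,1,-7.4,-8.2,-84.2,0.503,-0.457,0.06,1,-7.4,-8.2,-84.2,0.503,-0.457,0.06,1,-7.4,-8.2,-84.2,0.503,-0.457,0.109,1,-7.4,-8.2,-84.2,0.503,-0.457,0.109,1,-7.4,-8.2,-84.2,0.503,-0.457,0.109,1], "squeeze": 40}}

```text
clock: 1.98
position: [0.5287, 0.0454, 0.1376]
ee_rot: [0.587, 0.805, -0.052, 0.071]
ft_force: [0.4, 0.1, -0.1]
grip_width: 0.996
grasp_force: 0.0
```

```bash
python3 - <<'E'
from h import *
o=status.get_obs();print(o["clock"],o["position"],o["joint_pos"],o["ft_force"],o["grip_width"])
print(goal([0,.046,.043],-10,.1));print(goal([0,.046,.043],-10,0))
for y in (.043,.049):print(proj("wrist",world([0,y,.042])),proj("wrist",world([0,y+.027,.064])),proj("wrist",world([0,y-.026,.020])))
cv2.imwrite("pics/w1.png",viewer.camera("wrist")[:,:,::-1])
E
```

```text
1.975 [0.5287 0.0454 0.1376] [ 0.3798  0.2864 -0.7494  1.8395  0.4107  1.1312 -0.2231] [ 0.4412  0.0993 -0.0738] 0.9958153567002431
(array([-0.0098,  0.0949, -0.0793]), array([ 0.0018, -0.0001,  0.0007]), array([0.5281, 0.047 , 0.1366]))
(array([-0.0098,  0.0949, -0.0793]), array([ 0.002 , -0.    ,  0.1007]), array([0.5334, 0.0304, 0.0381]))
[281.7485 222.4189] [281.5809 202.623 ] [281.8727 236.4908]
[281.7218 215.0843] [281.5477 193.8598] [281.8505 230.1713]
```

View pics/w1.png

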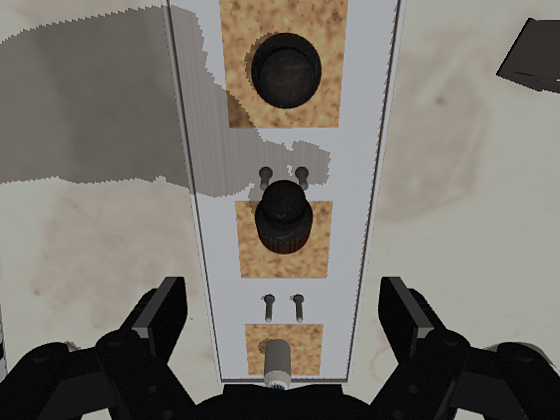

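The wrist view shows the bottle lying along the tool's centre line, with the body centred near (284,222) against a predicted (282,219). The fingers straddle it with room to spare, so I'm descending to grasp.

{"fn": "play_rows", "kwargs": {"plan": [0,0,0,0.002,0,0.04,1,0,0,0,0.002,0,0.075,1,0,0,0,0.002,0,0.1,1,0,0,0,0.002,0,0.1,1,0,0,0,0.002,0,0.1,0.3,0,0,0,0.002,0,0.1,0.3,0,0,0,0.002,0,0.1,0.3,0,0,0,0.002,0,0.1,0.3,0,0,0,0.002,0,0.1,0.3,0,0,0,0.002,0,0.1,0.3], "squeeze": 40}}

```text
clock: 3.28
position: [0.5342, 0.0309, 0.0385]
ee_rot: [0.587, 0.805, -0.051, 0.072]
ft_force: [2.8, -1.0, 6.2]
grip_width: 0.477
grasp_force: 41.0
```

```bash
python3 - <<'E'
from h import *
o=status.get_obs();R=Ro.from_quat(o["ee_rot"]).as_matrix();g=np.array(o["position"])-.005*R[:,2];print("grasp tray",tray(g))
for p,t in(([0,.044,.075],-10),([0,.02,.075],20),([0,0,.07],40)): print(t,goal(p,t)[:2])
E
```

```text
grasp tray [0.0009 0.0462 0.0434]
-10 (array([ 0.0877,  0.1319, -0.0644]), array([-0.0077, -0.0008, -0.0307]))
20 (array([ 0.1025, 30.1319, -0.0399]), array([-0.0288, -0.0008, -0.0271]))
40 (array([ 0.1101, 50.1319, -0.022 ]), array([-0.0463, -0.0008, -0.0198]))
```

{"fn": "play_rows", "kwargs": {"plan": [0,0,0,-0.003,0,-0.015,0.3,0,0,0,-0.008,-0.001,-0.031,0.3,0,0,0,-0.008,-0.001,-0.031,0.3,0,8,0,-0.014,-0.001,-0.03,0.3,0,16,0,-0.02,-0.001,-0.029,0.3,0,24,0,-0.025,-0.001,-0.028,0.3,0,32,0,-0.03,-0.001,-0.027,0.3,0,40,0,-0.037,-0.001,-0.024,0.3,0,46,0,-0.042,-0.001,-0.022,0.3,0,50,0,-0.046,-0.001,-0.02,0.3,0,50,0,-0.046,-0.001,-0.02,0.3,0,50,0,-0.046,-0.001,-0.02,0.3]}}

```text
clock: 4.78
position: [0.5448, -0.0083, 0.0655]
ee_rot: [0.553, 0.76, 0.2, -0.276]
ft_force: [-0.4, 0.6, -1.0]
grip_width: 0.482
grasp_force: 40.8
```

```bash
python3 - <<'E'
from h import *
o=status.get_obs();R=Ro.from_quat(o["ee_rot"]).as_matrix();g=np.array(o["position"])-.005*R[:,2];print("grasp tray",tray(g),R[:,2],o["joint_pos"],o["ft_force"])
im=viewer.camera("scene")[:,:,::-1]
c=im[150:300,190:390].copy()
cv2.imwrite("pics/s2.png",cv2.resize(c,None,fx=4,fy=4,interpolation=cv2.INTER_CUBIC))
cv2.imwrite("pics/w2.png",viewer.camera("wrist")[:,:,::-1])
for z in(-.034,.030,0.035):print(proj("scene",g+[0,0,z]),proj("wrist",g+[0,0,z]))
E
```

```text
grasp tray [-0.0011  0.0015  0.0693] [-0.1972  0.6097 -0.7677] [ 0.854   0.7919 -0.8265  1.5897 -0.0767  1.2734  0.4567] [-0.4281  0.6137 -1.0014]
[280.5702 232.2263] [281.1589 310.8585]
[280.9673 198.6659] [280.698  293.6135]
[280.9996 195.9412] [280.641  291.4794]
```

View pics/s2.png

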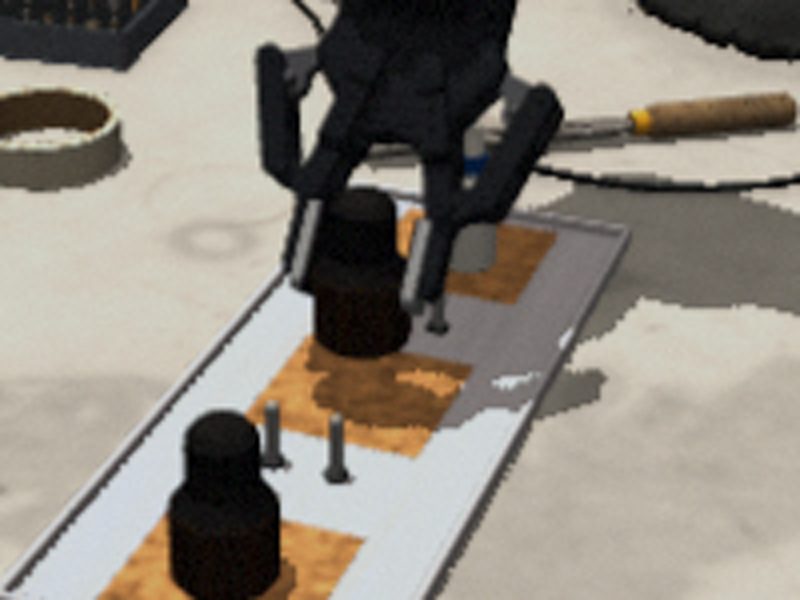

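View pics/w2.png

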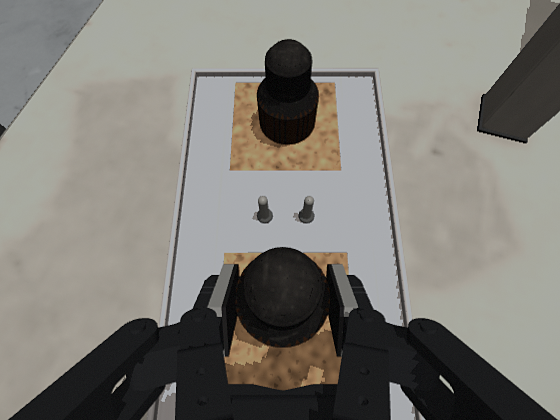

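The bottle is held nearly upright over the pad. Its foot is near (280,234.5) scene px, about 2.5 px lower than predicted, so it sits roughly 4 mm lower in the grip than assumed. I'm lowering it most of the way.

{"fn": "play_rows", "kwargs": {"plan": [0,0,0,-0.008,0.001,0.008,0.3,0,0,0,-0.015,0.001,0.016,0.3,0,0,0,-0.015,0.001,0.016,0.3,0,0,0,-0.015,0.001,0.016,0.3]}}

```text
clock: 5.38
position: [0.5463, -0.0098, 0.0434]
ee_rot: [0.553, 0.76, 0.201, -0.276]
ft_force: [0.2, 0.3, -0.5]
grip_width: 0.483
grasp_force: 40.8
```

```bash
python3 - <<'E'
from h import *
o=status.get_obs();R=Ro.from_quat(o["ee_rot"]).as_matrix();g=np.array(o["position"])-.005*R[:,2];print("grasp tray",tray(g),o["ft_force"],o["torque"])
a=viewer.camera("scene")[170:260,235:325,::-1];b=viewer.camera("top")[205:265,245:335,::-1]
f=lambda i,h:cv2.resize(i,(360,h),interpolation=cv2.INTER_CUBIC)
cv2.imwrite("pics/s3.png",np.vstack([f(a,360),f(b,240)]))
print(proj("top",world([0,0,.038])),proj("top",world([0,0,.08])))
E
```

```text
grasp tray [-0.0001 -0.0004  0.0472] [ 0.1607  0.3106 -0.4952] [-0.838  -0.2477  0.0206]
[283.5888 243.9588] [284.1702 242.8066]
```

View pics/s3.png

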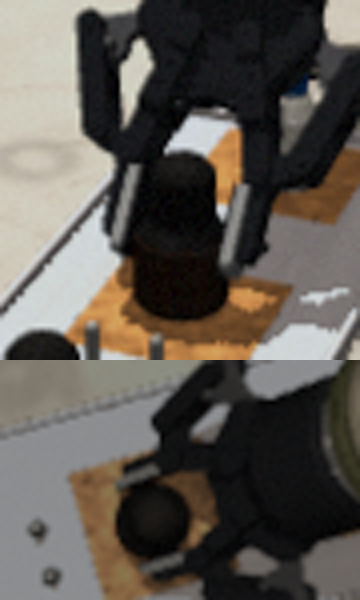

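The scene crop shows the bottle upright with its foot just above the pad. In the top crop the disc is at (283.2,245), within about 2 mm of the target (284,243.5). I'm lowering gently until it touches.

{"fn": "play_rows", "kwargs": {"plan": [0,0,0,-0.002,0.001,0,0.3,0,0,0,-0.003,0.001,0.001,0.3,0,0,0,-0.004,0.001,0.002,0.3,0,0,0,-0.004,0.001,0.002,0.3]}}

```text
clock: 5.98
position: [0.5477, -0.0114, 0.0391]
ee_rot: [0.554, 0.76, 0.201, -0.276]
ft_force: [0.8, 0.9, -1.6]
grip_width: 0.48
grasp_force: 40.8
```

{"fn": "play_rows", "kwargs": {"plan": [0,0,0,-0.0006,0,0.0008,0.3,0,0,0,-0.0013,0,0.0015,0.3,0,0,0,-0.0013,0,0.0015,0.3]}}

```text
clock: 6.35
position: [0.5477, -0.0114, 0.0372]
ee_rot: [0.554, 0.76, 0.201, -0.276]
ft_force: [1.1, 0.1, -0.9]
grip_width: 0.48
grasp_force: 40.8
```

{"fn": "play_rows", "kwargs": {"plan": [0,0,0,-0.0006,0,0.0008,0.3,0,0,0,-0.0006,0,0.0008,0.3]}}

```text
clock: 6.6
position: [0.5477, -0.0114, 0.0362]
ee_rot: [0.554, 0.76, 0.201, -0.276]
ft_force: [0.3, -0.8, -1.1]
grip_width: 0.483
grasp_force: 40.8
```

{"fn": "play_rows", "kwargs": {"plan": [0,0,0,-0.0006,0,0.0008,0.3,0,0,0,-0.0006,0,0.0008,0.3]}}

```text
clock: 6.85
position: [0.5477, -0.0113, 0.0352]
ee_rot: [0.553, 0.76, 0.201, -0.276]
ft_force: [0.2, 0.6, -1.3]
grip_width: 0.475
grasp_force: 40.8
```

{"fn": "play_rows", "kwargs": {"plan": [0,0,0,-0.0006,0,0.0008,0.3,0,0,0,-0.0006,0,0.0008,0.3]}}

```text
clock: 7.1
position: [0.5478, -0.0112, 0.0349]
ee_rot: [0.553, 0.76, 0.201, -0.276]
ft_force: [-2.8, -1.4, 4.2]
grip_width: 0.484
grasp_force: 41.5
```

{"fn": "play_rows", "kwargs": {"plan": [0,0,0,-0.0005,0,0.0006,0.3,0,0,0,-0.0005,0,0.0006,0.3]}}

```text
clock: 7.35
position: [0.5478, -0.0111, 0.0348]
ee_rot: [0.553, 0.76, 0.201, -0.276]
ft_force: [-4.6, -2.7, 11.9]
grip_width: 0.48
grasp_force: 42.0
```

The foot is in contact with the pad. I'm easing off slightly, opening, then backing out along the tool axis.

{"fn": "play_rows", "kwargs": {"plan": [0,0,0,0.0005,0,-0.0006,0.3,0,0,0,0.0005,0,-0.0006,0.52,0,0,0,0.0005,0,-0.0006,0.6,0,0,0,0.0005,0,-0.0006,0.75,0,0,0,0.0005,0,-0.0006,1,0,0,0,0.0005,0,-0.0006,1,0,0,0,0.0005,0,-0.0006,1]}}

```text
clock: 8.22
position: [0.5477, -0.0113, 0.0343]
ee_rot: [0.554, 0.76, 0.201, -0.276]
ft_force: [-0.3, 0.1, -0.7]
grip_width: 1.001
grasp_force: 0.0
```

{"fn": "play_rows", "kwargs": {"plan": [0,0,0,0,0,-0.02,1,0,0,0,0,0,-0.045,1,0,0,0,0,0,-0.07,1,0,0,0,0.04,0,-0.12,1,0,0,0,0.08,0,-0.16,1,0,0,0,0.08,0,-0.16,1,0,0,0,0.08,0,-0.16,1]}}

```text
clock: 9.1
position: [0.5602, -0.0508, 0.2077]
ee_rot: [0.554, 0.76, 0.2, -0.276]
ft_force: [-0.4, -0.7, -0.5]
grip_width: 1.0
grasp_force: 0.0
```

```bash
python3 - <<'E'
from h import *
o=status.get_obs();print(o["clock"],o["position"],o["ft_force"])
a=viewer.camera("scene")[170:320,190:350,::-1];b=viewer.camera("top")[:,:,::-1]
cv2.imwrite("pics/t4full.png",b)
f=lambda i:cv2.resize(i,(400,375),interpolation=cv2.INTER_CUBIC)
cv2.imwrite("pics/s4.png",np.hstack([f(a),f(b[170:320,200:360])]))
for z in (.004,.073):print(proj("scene",world([0,0,z])),proj("top",world([0,0,z])))
E
```

```text
9.1 [ 0.5602 -0.0508  0.2077] [-0.4252 -0.6762 -0.4643]
[280.1283 247.2607] [283.1579 244.8128]
[280.5324 212.2561] [284.0692 243.0067]
```

View pics/s4.png

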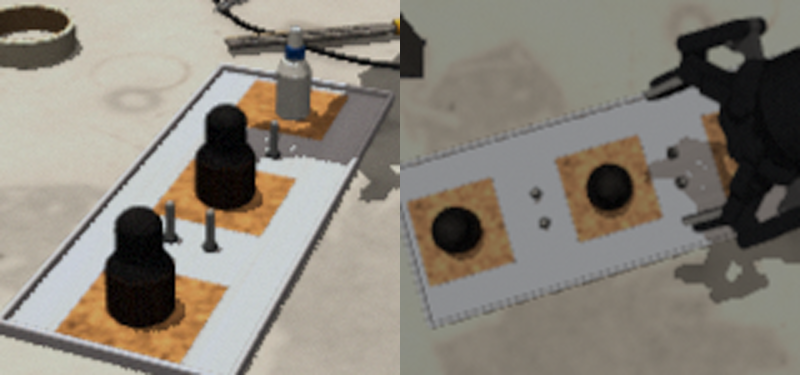

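The bottle stands upright on the middle pad: in the top crop its disc is at (609,187) and the pad centre is at about (608,189). The other two bottles are still standing where they were, and the gripper is clear.

```bash
python3 -c "
from workcell import manip
print(manip.hand_in())"
```

```text
the job is handed in; nothing more can be done
None
```

The oil bottle stands upright, cap up, in the middle of the empty pad and released; the two outer bottles still stand in place, and the job was handed in at about 9 s on the robot's clock.

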